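# Put the sewing notions back where they belong

## Robot

A 6-joint arm with a two-finger parallel gripper is mounted at the origin on the work surface. World frame = base frame: x ahead of the robot, y to its left, z up, the work surface at z = 0. Lengths are in m, angles in rad, forces in N, time in s.
With the tool pointing down it reaches from about 0.3 to 0.775 m from the base axis. Payload 14.6 kg.
Tool frame: the origin (TCP) lies between the finger pads; the fingertips stand 22 mm ahead of it and the grasp point (between the pads) lies 3 mm ahead of it; z points along the fingers, y is the line along which they close (so a half turn about z gives the same grasp; the last joint's range is limited). The gripper opens to 94 mm and grips with 3 to 60 N. Pads are 16 mm wide; open, the fingers measure 119 mm over their backs; the gripper's body (75 mm by 177 mm) begins 78 mm behind the grasp point.
Start: joints at [1.207, 0.3, 1.521, -0, 1.321, -0.067], TCP at [0.161, 0.526, 0.206] pointing down, gripper open.
Joint ranges: [-3.03, 3.03], [-0.79, 2.21], [0.23, 2.52], [-1.04, 4.18], [0, 3.07], [-2.55, 2.55]. Speed limits (rad/s): [2.22, 2.22, 2.57, 3.14, 3.14, 3.14].

## Interface

Orientations are given as a unit quaternion [x, y, z, w].
In Python, from cell import monitor, viewer, job gives the robot as it stands.
- The arm moves only by the tool move_arm, never from a script. Its argument "series" is a list of rows, each an object with "slide": the shift along the tool's x, y, z in units of 60 mm (1.0 is 60 mm), a list of three; "twist": the turn about the tool's z in units of 6 degrees (1.0 is 6 degrees); "claw": the finger opening in mm, from 0 to 94. In form: [{"slide": [dx, dy, dz], "twist": twist, "claw": claw}, ...]. A call has 1 to 20 rows; each row shifts and turns the commanded pose from where the row before left it, along the tool's axes as they then stand; what a row does not reach is not made up. A row lasts 1/8 s, in which the tool goes at most 62.5 mm and 10.7 degrees, less where a joint would pass 70% of its speed; a pose out of reach is approached as far as the arm can. A call is refused whole if a number of a shift passes 1 or a number of a turn 1, either way. A call with a gripper value outside its range is refused whole. The fingers move at their own pace and stop on an object; the grip force is fixed at half the most. Time passes only in rows, so rows that do not move let the fingers close. It gives the time, the measured TCP pose, the force, the opening and the grip force at its end, in the units of the state.
- monitor.get_obs(): the state, without advancing time (a new reading comes with each control period).
- viewer.grab_frame(name): name is "side" or "top"; returns a dict with "color" (400x640x3 uint8, red, green, blue), "range_z" (400x640 float32, m along the optical axis (not along the pixel's ray), 0 where there is no reading), "fx", "fy", "cx", "cy" (pixels), "k1" (the pictures are not rectified: a ray, as slopes to the right and down, at radius r is drawn at 1 + k1 r^2 times it, then the intrinsics apply), "xyz" and "attitude" of the camera in the world. Camera axes: x right, y down, z forward; pixel columns grow to the right and rows downward; lengths in m; the calibration is good to about 2 mm. A picture is of the moment at which its call begins.
- job.close_job(): hands the job in; it is judged then, once.
The state is a dict: "time": time; "joint_positions": joint angles; "joint_vel": joint speeds; "joint_torque": joint torques, N m; "ee_pos": TCP position; "tcp_rot": TCP orientation; "force": force on the tool from outside, world axes, zero at the start; "torque": the same for the moment, N m; "width": finger opening in m; "grasp_force": force on a finger pad.
Only numpy, scipy, OpenCV 4.12 (cv2) and the standard library are available. Lean on these libraries where they do the work, as an engineer would, in place of code of your own. Each camera call takes 0.05 s, during which the arm holds its last target. There are 200 camera calls.

## Task

Clear the loose sewing notions off the table: stand the two thread spools upright in the divided wooden box, the big spool in the big bay and the small spool in the small bay; lay both coat buttons flat in the round dish, side by side and not on top of one another; and lay the belt buckle flat in the metal tray. Leave the glue jar and the shears where they are.

Things in the scene. Friction and masses are not known exactly. Their poses are not given: they have to be found in the camera images.
- spool_big: Big thread spool, standing upright: a solid, straight-sided cylinder 44 mm in diameter and 64 mm tall, grey thread between white ends, about 60 g. Origin: centre of its underside, z up its axis.
- spool_small: Small thread spool, standing upright: same look as the big one but 30 mm in diameter and 50 mm tall, about 30 g. Origin: centre of its underside, z up its axis.
- button_a: Large wooden coat button lying flat: dark disc 38 mm in diameter, 9 mm thick, about 15 g. Origin: centre of its underside, z up.
- button_b: The second coat button, the same as the first: dark wooden disc 38 mm in diameter, 9 mm thick, lying flat. Origin: centre of its underside, z up.
- buckle: Steel belt buckle lying flat: a rectangular frame 56 mm long (its x axis), 44 mm wide (its y axis) and 8 mm thick, with 8 mm wide bars and a thin prong lengthwise across the middle; can be gripped over its 44 mm width. About 40 g. Origin: centre of its underside, z up.
- spool_box: Low wooden spool box, fixed to the table, with one divider making two unequal bays. Outside 139 mm (x) by 80 mm (y), 20 mm tall, floor 5 mm thick, walls and divider 5 mm thick. Big bay: 74 mm (x) by 70 mm (y), its centre at x = -27.5 mm, y = 0 of the box. Small bay: 50 mm (x) by 70 mm (y), its centre at x = +39.5 mm, y = 0. Origin: centre of its underside, z up; any yaw.
- dish: Round white flat-bottomed ceramic dish, fixed to the table: 150 mm outside diameter, 17 mm tall, wall 4 mm, floor 5 mm thick, inside diameter 142 mm. Origin: centre of its underside, z up.
- tray: Rectangular aluminium tray without divider, fixed to the table: outside 130 mm (x) by 110 mm (y), 15 mm tall, walls and floor 5 mm thick (inside 120 x 100 mm). Origin: centre of its underside, z up; any yaw.
- glue_jar: Bystander: closed glue jar with a red cap, 66 mm in diameter, 70 mm tall, standing on the far side of the table. Origin: centre of its underside.
- shears: Bystander: fabric shears with black handles, about 240 mm long, 10 mm thick, lying on the far side of the table. Origin: underside, at the pivot; x towards the points.

How it is judged:
By the outcome, as a careful person would: the job done as asked, in the order asked, and still so for the second after the job is handed in, with the robot touching nothing.
It also fails if it takes over 128 s, if anything falls off the work surface, if the arm or the gripper's body presses on something with over 40 N, if the wrist force passes 120 N, or if a joint passes its speed limit or range.

## Working session

There is one attempt and no reset: what is moved stays moved. The work goes in short steps, Python scripts to look and compute and a tool call to move; the robot and the scene stay as the last step left them, time stands still between calls to the robot, and variables do not carry over. Pictures are saved under pics/ and viewed, at most 14 in all, crops included, and the job is handed in when it is done.

Besides the shell and the picture viewer there is one more tool, called after "Call:" as name(argument=value, ...), one argument or row to a line, values as JSON. move_arm: Moves the arm, as the interface text tells. Its arguments: {"type":"object","properties":{"series":{"type":"array"}},"required":["series"]}

```bash
mkdir -p pics; ls
cat > h.py <<'E'
import numpy as np, cv2
from scipy.spatial.transform import Rotation as R
from cell import monitor, viewer, job
def grab(n,save=None):
    f=viewer.grab_frame(n)
    if save: cv2.imwrite('pics/'+save,f['color'][:,:,::-1])
    return f
def cloud(f):
    h,w=f['range_z'].shape
    K=np.array([[f['fx'],0,f['cx']],[0,f['fy'],f['cy']],[0,0,1.]])
    uv=np.stack(np.meshgrid(np.arange(w),np.arange(h)),-1).reshape(-1,1,2).astype(np.float64)
    s=cv2.undistortPoints(uv,K,np.array([f['k1'],0,0,0.])).reshape(h,w,2)
    z=f['range_z'].astype(float)
    c=np.dstack([s[...,0]*z,s[...,1]*z,z])
    a=np.array(f['attitude'],float)
    M=R.from_quat(a).as_matrix() if a.size==4 else a.reshape(3,3)
    p=c@M.T+np.array(f['xyz']); p[z==0]=np.nan
    return p
E
python3 - <<'E'
from h import *
for n in('top','side'):
    f=grab(n,n+'0.png');print({k:f[k] for k in f if k not in('color','range_z')})
    p=cloud(f)
    for u,v in((320,200),(150,300),(500,300)):print(p[v,u].round(3))
o=monitor.get_obs();print(o)
E
```

```text
pics
{'fx': 397.593982440917, 'fy': 397.593982440917, 'cx': 321.6987035636928, 'cy': 200.6033538999562, 'k1': -0.018189675837673624, 'xyz': array([ 0.51054249, -0.0086054 ,  0.91476107]), 'attitude': array([ 0.70719596, -0.70432317,  0.04165861, -0.04546765])}
[0.625 0.    0.005]
[ 0.396  0.385 -0.001]
[ 0.4   -0.406  0.001]
{'fx': 413.4719589733948, 'fy': 413.4719589733948, 'cx': 316.49477428330493, 'cy': 203.0432550148275, 'k1': -0.08537642677545308, 'xyz': array([ 0.53164599, -0.91789431,  0.65059196]), 'attitude': array([ 0.87678681, -0.04858931,  0.01776156, -0.47808837])}
[0.634 0.073 0.018]
[ 0.226 -0.256  0.001]
[ 1.241 -0.004 -0.387]
{'time': 0.1, 'joint_positions': array([ 1.20744223e+00,  3.00385552e-01,  1.52147407e+00, -2.63004527e-06,
        1.32073702e+00, -6.66000586e-02]), 'joint_vel': array([ 0.00016829, -0.00173298, -0.00095191,  0.00272171, -0.00021036,
       -0.0004391 ]), 'joint_torque': array([ 7.57583475e-04, -5.32644296e+01, -3.53275216e+01,  7.09861424e-02,
        2.35848088e-02, -4.87489899e-05]), 'ee_pos': array([0.16075253, 0.52574661, 0.20527854]), 'tcp_rot': array([ 1.47832838e-01,  9.89012234e-01, -4.90711604e-04, -1.05843492e-04]), 'force': array([ 0.44466706,  0.13523019, -1.09598058]), 'torque': array([-0.00761239, -0.0853011 ,  0.06012946]), 'grasp_force': 0.0, 'width': 0.09399376915409678}
```

View pics/top0.png

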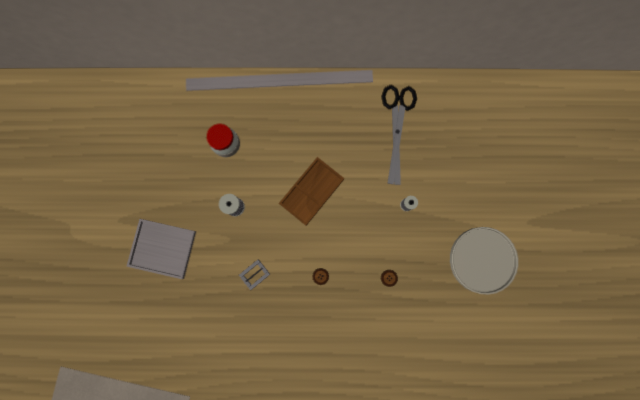

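View pics/side0.png

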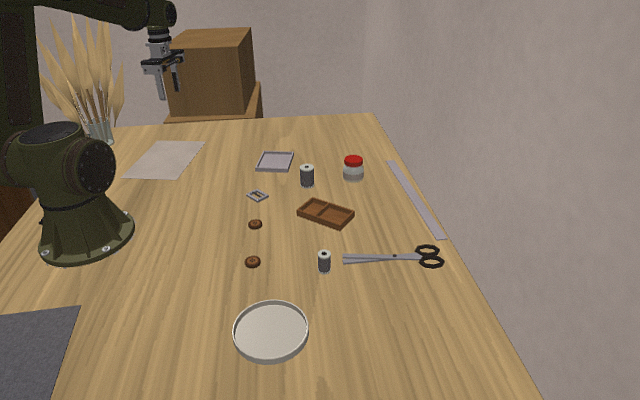

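```bash
cat >> h.py <<'E'
SE={'jar':(222,138,26),'sb':(230,204,18),'ss':(410,203,14),'ba':(320,276,16),'bb':(389,278,16),'bu':(255,273,22),'box':(312,191,50),'dish':(484,260,42),'tray':(162,249,45)}
E
python3 - <<'E'
from h import *
f=grab('top');p=cloud(f)
fs=[cloud(f)]+[cloud(grab('top')) for _ in range(5)]
p=np.nanmedian(fs,0)
tb=p[290:390,330:420];print('table z',np.nanmean(tb[...,2]),np.nanstd(fs[0][290:390,330:420,2]))
for k,(u,v,r) in SE.items():
    q=p[v-r:v+r,u-r:u+r].reshape(-1,3);q=q[~np.isnan(q[:,2])]
    zt=np.percentile(q[:,2],97)
    lo={'jar':.06,'sb':.055,'ss':.042}.get(k,.0045)
    t=q[q[:,2]>lo]
    (c,s,a)=cv2.minAreaRect(t[:,:2].astype(np.float32)); cc,rr=cv2.minEnclosingCircle(t[:,:2].astype(np.float32))
    print(k,'zt',zt.round(4),'n',len(t),'rect',np.round(c,4),np.round(s,4),round(a,1),'circ',np.round(cc,4),round(rr,4),'mean',t.mean(0).round(4))
c=f['color'][:,:,::-1]
a=cv2.resize(c[120:310,110:290],None,fx=4,fy=3.1,interpolation=cv2.INTER_CUBIC)
big=lambda u0,v0,w,h,s:cv2.resize(c[v0:v0+h,u0:u0+w],None,fx=s,fy=s,interpolation=cv2.INTER_CUBIC)
z=np.clip((p[...,2]+.01)/.04*255,0,255);z=np.nan_to_num(z).astype(np.uint8)
zb=cv2.cvtColor(cv2.resize(z[150:235,265:355],None,fx=4,fy=4),cv2.COLOR_GRAY2BGR)
top=np.hstack([big(265,150,90,85,4),zb])
bot=np.hstack([big(235,250,45,60,4)[:220],big(375,170,65,60,4)[:220],big(370,250,45,60,4)[:220]])
bot=cv2.copyMakeBorder(bot,0,0,0,top.shape[1]-bot.shape[1],0)
cv2.imwrite('pics/c1.png',np.vstack([top,bot]))
E
```

```text
table z 0.0003941960153664822 0.0016038855966087808
jar zt 0.0718 n 568 rect [0.758  0.2227] [0.0573 0.0558] 45.3 circ [0.7578 0.2226] 0.029 mean [0.7566 0.2216 0.0706]
sb zt 0.0658 n 334 rect [0.6089 0.1983] [0.0437 0.0414] 89.4 circ [0.609 0.198] 0.0222 mean [0.6089 0.1974 0.0648]
ss zt 0.0515 n 150 rect [ 0.6153 -0.1981] [0.0266 0.029 ] 0.5 circ [ 0.6154 -0.1983] 0.0149 mean [ 0.6153 -0.1981  0.0507]
ba zt 0.0107 n 226 rect [ 4.523e-01 -4.000e-04] [0.0356 0.0359] 0.2 circ [ 0.4522 -0.0006] 0.0191 mean [ 0.4521 -0.0006  0.0098]
bb zt 0.0106 n 230 rect [ 0.449  -0.1546] [0.0361 0.0351] 44.5 circ [ 0.449  -0.1549] 0.019 mean [ 0.449  -0.1546  0.0096]
bu zt 0.0093 n 312 rect [0.4553 0.1492] [0.044  0.0564] 39.5 circ [0.4541 0.1484] 0.0341 mean [0.4553 0.149  0.0085]
box zt 0.0206 n 2099 rect [0.645  0.0209] [0.08   0.1391] 51.1 circ [0.6446 0.021 ] 0.0792 mean [0.6462 0.0209 0.0097]
dish zt 0.0171 n 3248 rect [ 0.4893 -0.3679] [0.1477 0.1489] 86.9 circ [ 0.4893 -0.3684] 0.0752 mean [ 0.4893 -0.3701  0.0073]
tray zt 0.0158 n 2807 rect [0.5122 0.3604] [0.132  0.1105] 77.9 circ [0.5118 0.3613] 0.0847 mean [0.5114 0.3625 0.0078]
```

View pics/c1.png

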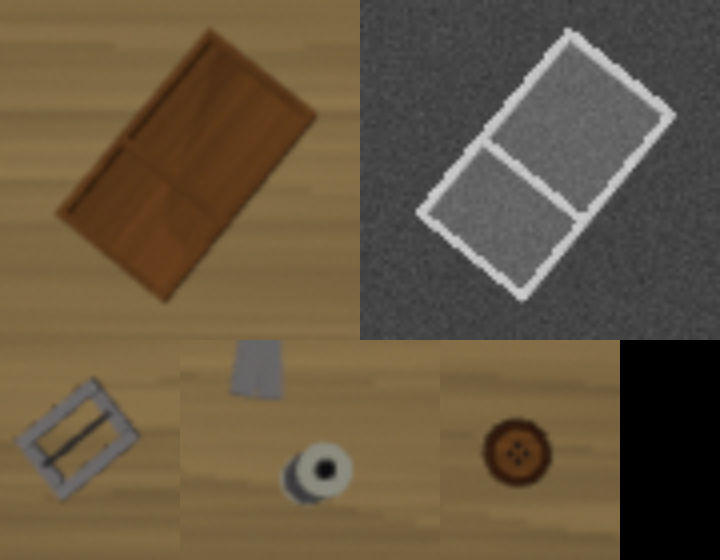

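Pixel positions: big spool (230,204), small spool (410,203), buttons (320,276) and (389,278), buckle (255,273). The box is at (312,191) with its small bay at the lower left, the dish at (484,260) and the tray at (162,249). The measured sizes all match those given. First I'll turn the tool so its x lies along world +y and its y along world +x.

Call:
move_arm(
  series=[
    {"slide":[0,0,0],"twist":1,"claw":94},
    {"slide":[0,0,0],"twist":1,"claw":94},
    {"slide":[0,0,0],"twist":1,"claw":94},
    {"slide":[0,0,0],"twist":1,"claw":94},
    {"slide":[0,0,0],"twist":1,"claw":94},
    {"slide":[0,0,0],"twist":1,"claw":94},
    {"slide":[0,0,0],"twist":1,"claw":94},
    {"slide":[0,0,0],"twist":1,"claw":94},
    {"slide":[0,0,0],"twist":1,"claw":94},
    {"slide":[0,0,0],"twist":1,"claw":94},
    {"slide":[0,0,0],"twist":1,"claw":94},
    {"slide":[0,0,0],"twist":1,"claw":94},
    {"slide":[0,0,0],"twist":0.17,"claw":94},
    {"slide":[0,0,0],"twist":0,"claw":94},
  ],
)

```text
time: 2.15
ee_pos: [0.1608, 0.5259, 0.2057]
tcp_rot: [0.707, 0.708, -0.0, 0.0]
force: [0.5, -0.0, 0.1]
width: 0.0938
grasp_force: 0.0
```

Call:
move_arm(
  series=[
    {"slide":[-0.46,0.62,0],"twist":0,"claw":94},
    {"slide":[-0.46,0.62,0],"twist":0,"claw":94},
    {"slide":[-0.46,0.62,0],"twist":0,"claw":94},
    {"slide":[-0.46,0.62,0],"twist":0,"claw":94},
    {"slide":[-0.46,0.62,0],"twist":0,"claw":94},
    {"slide":[-0.46,0.62,0],"twist":0,"claw":94},
    {"slide":[-0.46,0.62,0],"twist":0,"claw":94},
    {"slide":[-0.46,0.62,0],"twist":0,"claw":94},
    {"slide":[-0.46,0.62,0],"twist":0,"claw":94},
    {"slide":[-0.46,0.62,0],"twist":0,"claw":94},
    {"slide":[-0.46,0.62,0],"twist":0,"claw":94},
    {"slide":[-0.41,0.64,0],"twist":0,"claw":94},
    {"slide":[0,0,0],"twist":0,"claw":94},
    {"slide":[0,0,0],"twist":0,"claw":94},
  ],
)

```text
time: 3.9
ee_pos: [0.6079, 0.1978, 0.2055]
tcp_rot: [0.707, 0.707, -0.0, -0.0]
force: [-0.2, 0.0, -0.0]
width: 0.0941
grasp_force: 0.0
```

Call:
move_arm(
  series=[
    {"slide":[0,0.02,0.55],"twist":0,"claw":94},
    {"slide":[0,0,0.55],"twist":0,"claw":94},
    {"slide":[0,0,0.55],"twist":0,"claw":94},
    {"slide":[0,0,0.55],"twist":0,"claw":94},
    {"slide":[0,0,0.37],"twist":0,"claw":94},
    {"slide":[0,0,0],"twist":0,"claw":94},
    {"slide":[0,0,0],"twist":0,"claw":36},
    {"slide":[0,0,0],"twist":0,"claw":36},
    {"slide":[0,0,0],"twist":0,"claw":36},
    {"slide":[0,0,0],"twist":0,"claw":36},
    {"slide":[0,0,0],"twist":0,"claw":36},
    {"slide":[0,0,0],"twist":0,"claw":36},
  ],
)

```text
time: 5.4
ee_pos: [0.6096, 0.1975, 0.0516]
tcp_rot: [0.707, 0.707, 0.0, 0.0]
force: [0.1, -0.1, 0.8]
width: 0.0432
grasp_force: 30.0
```

Call:
move_arm(
  series=[
    {"slide":[0,0,-0.3],"twist":0,"claw":36},
    {"slide":[0,0,-0.5],"twist":0,"claw":36},
    {"slide":[0,0,-0.4],"twist":0,"claw":36},
    {"slide":[-0.3,0.1,0],"twist":0,"claw":36},
    {"slide":[-0.5,0.15,0],"twist":0,"claw":36},
    {"slide":[-0.5,0.15,0],"twist":0,"claw":36},
    {"slide":[-0.5,0.15,0],"twist":0,"claw":36},
    {"slide":[-0.5,0.15,0],"twist":0,"claw":36},
    {"slide":[-0.5,0.15,0],"twist":0,"claw":36},
    {"slide":[-0.43,0.1,0],"twist":0,"claw":36},
    {"slide":[0,0,0],"twist":0,"claw":36},
    {"slide":[0,0,0.4],"twist":0,"claw":36},
    {"slide":[0,0,0.4],"twist":0,"claw":36},
    {"slide":[0,0,0.2],"twist":0,"claw":36},
    {"slide":[0,0,0],"twist":0,"claw":36},
  ],
)

```text
time: 7.28
ee_pos: [0.666, 0.0039, 0.0628]
tcp_rot: [0.707, 0.707, -0.0, -0.001]
force: [0.6, -0.1, -0.3]
width: 0.0431
grasp_force: 30.0
```

Call:
move_arm(
  series=[
    {"slide":[0,0,0.09],"twist":0,"claw":36},
    {"slide":[0,0,0],"twist":0,"claw":36},
    {"slide":[0,0,0],"twist":0,"claw":50},
    {"slide":[0,0,0],"twist":0,"claw":60},
    {"slide":[0,0,0],"twist":0,"claw":60},
    {"slide":[0,0,-0.2],"twist":0,"claw":60},
    {"slide":[0,0,-0.4],"twist":0,"claw":60},
    {"slide":[0,0,-0.4],"twist":0,"claw":60},
    {"slide":[-0.5,-0.12,0],"twist":0,"claw":60},
    {"slide":[-0.5,-0.12,0],"twist":0,"claw":60},
    {"slide":[-0.5,-0.12,0],"twist":0,"claw":60},
    {"slide":[-0.5,-0.12,0],"twist":0,"claw":60},
    {"slide":[-0.5,-0.12,0],"twist":0,"claw":60},
    {"slide":[-0.5,-0.12,0],"twist":0,"claw":60},
    {"slide":[-0.37,-0.12,0],"twist":0,"claw":60},
    {"slide":[0,0,0],"twist":0,"claw":60},
    {"slide":[0,0,0],"twist":0,"claw":60},
  ],
)

```text
time: 9.4
ee_pos: [0.6162, -0.1978, 0.1184]
tcp_rot: [0.707, 0.707, 0.0, 0.0]
force: [0.6, 1.0, -0.2]
width: 0.0601
grasp_force: 0.0
```

Run:
```python
from h import *
s=grab('side')['color'][160:300,200:420,::-1]
cv2.imwrite('pics/s1.png',cv2.resize(s,None,fx=3,fy=3,interpolation=cv2.INTER_CUBIC))
print(monitor.get_obs()['ee_pos'])
p=cloud(grab('top'));u,v,r=SE['box'];q=p[v-r:v+r,u-r:u+r].reshape(-1,3);t=q[(q[:,2]>.06)&(q[:,2]<.075)];print(len(t),t.mean(0),t.min(0),t.max(0))
```

```text
[ 0.61621247 -0.19760082  0.11830495]
325 [0.66690712 0.00388402 0.06978373] [ 0.64521642 -0.01720974  0.06000901] [0.68893047 0.02388464 0.07431092]
```

View pics/s1.png

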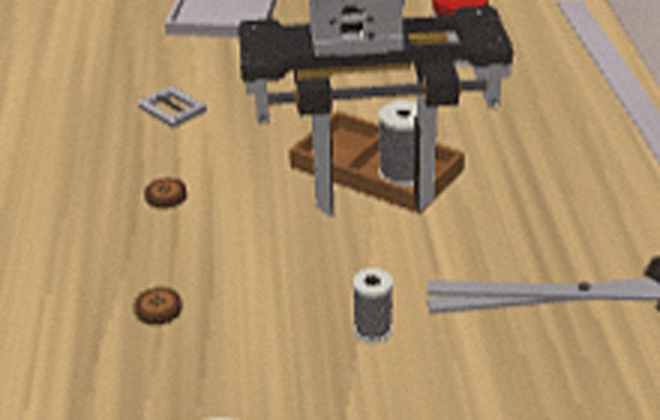

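The side crop shows the big spool standing in the big bay at crop (400,145), with its top at z = 0.070. The small spool is at crop (373,305), below the fingers.

Call:
move_arm(
  series=[
    {"slide":[-0.01,-0.01,0.5],"twist":0,"claw":60},
    {"slide":[0,0,0.5],"twist":0,"claw":60},
    {"slide":[0,0,0.27],"twist":0,"claw":60},
    {"slide":[0,0,0],"twist":0,"claw":60},
    {"slide":[0,0,0],"twist":0,"claw":22},
    {"slide":[0,0,0],"twist":0,"claw":22},
    {"slide":[0,0,0],"twist":0,"claw":22},
    {"slide":[0,0,0],"twist":0,"claw":22},
    {"slide":[0,0,0],"twist":0,"claw":22},
  ],
)

```text
time: 10.62
ee_pos: [0.6155, -0.1992, 0.0424]
tcp_rot: [0.707, 0.707, 0.0, 0.0]
force: [-0.2, 0.4, 3.5]
width: 0.0291
grasp_force: 30.0
```

Call:
move_arm(
  series=[
    {"slide":[0,0,-0.4],"twist":0,"claw":22},
    {"slide":[0,0,-0.6],"twist":0,"claw":22},
    {"slide":[0,0,-0.5],"twist":0,"claw":22},
    {"slide":[0.3,0,0],"twist":0,"claw":22},
    {"slide":[0.5,0,0],"twist":0,"claw":22},
    {"slide":[0.5,0,0],"twist":0,"claw":22},
    {"slide":[0.5,0,0],"twist":0,"claw":22},
    {"slide":[0.5,0,0],"twist":0,"claw":22},
    {"slide":[0.5,0,0],"twist":0,"claw":22},
    {"slide":[0.5,0,0],"twist":0,"claw":22},
    {"slide":[0.5,-0.02,0],"twist":0,"claw":22},
    {"slide":[0.28,0,0],"twist":0,"claw":22},
    {"slide":[0,0,0],"twist":0,"claw":22},
    {"slide":[0,0,0.5],"twist":0,"claw":22},
    {"slide":[0,0,0.5],"twist":0,"claw":22},
    {"slide":[0,0,0.3],"twist":0,"claw":22},
    {"slide":[0,0,0],"twist":0,"claw":22},
    {"slide":[0,0,0],"twist":0,"claw":22},
  ],
)

```text
time: 12.88
ee_pos: [0.6148, 0.0455, 0.055]
tcp_rot: [0.707, 0.707, 0.001, 0.001]
force: [0.1, -0.1, 0.1]
width: 0.0289
grasp_force: 30.0
```

Call:
move_arm(
  series=[
    {"slide":[0,0,0.115],"twist":0,"claw":22},
    {"slide":[0,0,0],"twist":0,"claw":22},
    {"slide":[0,0,0],"twist":0,"claw":34},
    {"slide":[0,0,0],"twist":0,"claw":42},
    {"slide":[0,0,0],"twist":0,"claw":42},
    {"slide":[0,0,-0.2],"twist":0,"claw":42},
    {"slide":[0,0,-0.5],"twist":0,"claw":42},
    {"slide":[0,0,-0.5],"twist":0,"claw":42},
    {"slide":[-0.13,-0.45,0],"twist":0,"claw":60},
    {"slide":[-0.13,-0.45,0],"twist":0,"claw":60},
    {"slide":[-0.13,-0.45,0],"twist":0,"claw":60},
    {"slide":[-0.13,-0.45,0],"twist":0,"claw":60},
    {"slide":[-0.13,-0.45,0],"twist":0,"claw":60},
    {"slide":[-0.12,-0.46,0],"twist":0,"claw":60},
    {"slide":[0,0,0],"twist":0,"claw":60},
    {"slide":[0,0,0],"twist":0,"claw":60},
  ],
)

```text
time: 14.88
ee_pos: [0.4525, -0.0003, 0.1198]
tcp_rot: [0.707, 0.707, 0.001, 0.001]
force: [-0.1, -0.3, 0.0]
width: 0.06
grasp_force: 0.0
```

Run:
```python
from h import *
s=grab('side')['color'][160:300,200:420,::-1]
cv2.imwrite('pics/s2.png',cv2.resize(s,None,fx=3,fy=3,interpolation=cv2.INTER_CUBIC))
p=cloud(grab('top'));u,v,r=SE['box'];q=p[v-r:v+r,u-r:u+r].reshape(-1,3)
for a,b in((.045,.061),(.062,.076)):
  t=q[(q[:,2]>a)&(q[:,2]<b)];print(len(t),t.mean(0).round(4),t.min(0).round(3),t.max(0).round(3))
```

```text
169 [0.6182 0.042  0.0555] [ 0.601 -0.015  0.046] [0.658 0.061 0.061]
325 [0.6669 0.0039 0.0698] [ 0.646 -0.017  0.062] [0.689 0.024 0.074]
```

View pics/s2.png

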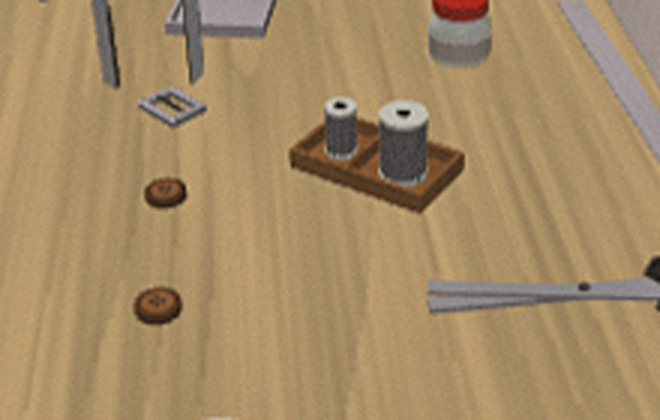

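Both spools stand in their own bays, small at crop (341,128) and big at (403,145). Next is the button at crop (165,192).

Call:
move_arm(
  series=[
    {"slide":[0,0,0.5],"twist":0,"claw":60},
    {"slide":[0,0,0.5],"twist":0,"claw":60},
    {"slide":[0,0,0.4],"twist":0,"claw":60},
    {"slide":[0,0,0.18],"twist":0,"claw":60},
    {"slide":[0,0,0],"twist":0,"claw":60},
    {"slide":[0,0,0],"twist":0,"claw":30},
    {"slide":[0,0,0],"twist":0,"claw":30},
    {"slide":[0,0,0],"twist":0,"claw":30},
    {"slide":[0,0,0],"twist":0,"claw":30},
    {"slide":[0,0,0],"twist":0,"claw":30},
  ],
)

```text
time: 16.23
ee_pos: [0.4517, -0.0004, 0.0243]
tcp_rot: [0.707, 0.707, 0.0, 0.0]
force: [-0.4, -0.9, -0.1]
width: 0.0301
grasp_force: 0.0
```

The fingers closed to 30 mm with no grip force, so the button isn't held. I'll look before doing anything else.

Run:
```python
from h import *
s=grab('side')['color'][150:280,190:330,::-1]
t=grab('top')['color'][200:330,250:390,::-1]
g=lambda i:cv2.resize(i,None,fx=2.8,fy=2.8,interpolation=cv2.INTER_CUBIC)
cv2.imwrite('pics/s3.png',np.hstack([g(s),g(t)]))
print(monitor.get_obs())
```

```text
{'time': 16.325, 'joint_positions': array([-8.19840813e-02,  3.39873331e-01,  1.95324359e+00, -5.68842712e-05,
        8.48488615e-01, -8.15643007e-02]), 'joint_vel': array([ 6.53211552e-04, -6.56626330e-05,  8.54353710e-04,  2.73523541e-03,
       -4.84839253e-04,  1.55829082e-03]), 'joint_torque': array([-3.82072194e-04, -4.59338951e+01, -2.57310659e+01,  5.46276430e-02,
        2.33290612e-02,  1.13245375e-05]), 'ee_pos': array([ 4.51602828e-01, -3.95647806e-04,  2.42586881e-02]), 'tcp_rot': array([ 7.07241887e-01,  7.06971649e-01, -2.04381256e-05,  8.89569046e-06]), 'force': array([-0.05689405, -0.70025997, -0.27487155]), 'torque': array([-0.03761147,  0.01919998, -0.03375531]), 'grasp_force': 0.0, 'width': 0.029918621719865583}
```

View pics/s3.png

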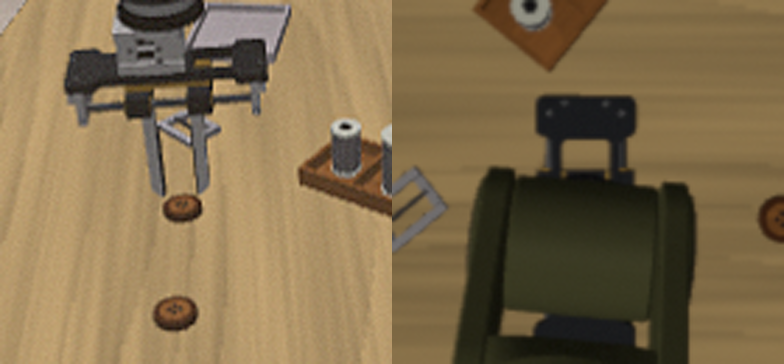

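The button hasn't moved: it is still at full-frame (255,224), and the fingertips stand behind it at about (255,218). I'll measure where the fingers really are with the side camera's depth.

Run:
```python
from h import *
p=np.nanmedian([cloud(grab('side')) for _ in range(6)],0)
def roi(n,u0,u1,v0,v1,a,b):
    q=p[v0:v1,u0:u1].reshape(-1,3);t=q[(q[:,2]>a)&(q[:,2]<b)]
    if len(t):print(n,len(t),'mean',t.mean(0).round(4),'min',np.percentile(t,2,0).round(4),'max',np.percentile(t,98,0).round(4))
roi('btnA',243,268,215,234,.006,.013)
roi('btnB',240,268,252,274,.006,.013)
roi('fingL',238,255,190,217,.012,.06)
roi('fingR',255,270,190,217,.012,.06)
roi('table',200,235,240,290,-.02,.02)
for a in range(15,60,10): roi(a,238,270,170,219,a/1000,a/1000+.01)
```

```text
btnA 92 mean [ 0.4485 -0.0058  0.0083] min [ 0.4312 -0.0211  0.0064] max [0.4658 0.012  0.0107]
btnB 140 mean [ 0.4456 -0.1591  0.0091] min [ 0.4293 -0.1751  0.0062] max [ 0.4626 -0.141   0.0104]
fingL 43 mean [ 0.4289 -0.0092  0.0471] min [ 0.4223 -0.0117  0.0363] max [0.4343 0.0041 0.0591]
fingR 46 mean [ 0.4712 -0.0095  0.0457] min [ 0.4649 -0.0122  0.033 ] max [0.4766 0.0039 0.059 ]
table 1750 mean [ 3.612e-01 -1.505e-01 -3.000e-04] min [ 0.3164 -0.2338 -0.0016] max [ 0.4028 -0.0586  0.001 ]
25 22 mean [ 0.4509 -0.01    0.0313] min [ 0.4234 -0.0114  0.0268] max [ 0.475  -0.0079  0.0347]
35 37 mean [ 0.4505 -0.0079  0.04  ] min [ 0.4235 -0.0122  0.036 ] max [0.4766 0.0064 0.0438]
45 29 mean [ 0.4486 -0.0104  0.05  ] min [ 0.4226 -0.0118  0.0458] max [ 0.4751 -0.0093  0.054 ]
55 35 mean [ 0.4482 -0.0092  0.0599] min [ 0.4237 -0.0116  0.0553] max [0.4757 0.0023 0.0648]
```

Call:
move_arm(
  series=[
    {"slide":[0,0,0],"twist":0,"claw":60},
    {"slide":[0,0,0],"twist":0,"claw":60},
    {"slide":[0,0,0],"twist":0,"claw":60},
  ],
)

```text
time: 17.0
ee_pos: [0.4516, -0.0004, 0.0242]
tcp_rot: [0.707, 0.707, -0.0, -0.0]
force: [-0.3, 0.1, 0.5]
width: 0.0567
grasp_force: 0.0
```

Run:
```python
from h import *
fr=grab('side','full4.png')
p=np.nanmedian([cloud(grab('side')) for _ in range(6)],0)
for n,u0,u1 in(('L',232,250),('R',258,282)):
  for v in range(200,232,2):
    q=p[v,u0:u1];q=q[q[:,2]>.004]
    if len(q):print(n,v,len(q),q.mean(0).round(4))
K=[fr['fx'],fr['fy'],fr['cx'],fr['cy']]
M=R.from_quat(fr['attitude']).as_matrix()
for w in((.42,-.008,.0023),(.42,-.008,.02),(.452,-.0006,.009)):
    c=M.T@(np.array(w)-fr['xyz']);s=c[:2]/c[2];s=s*(1+fr['k1']*(s@s));print(w,s[0]*K[0]+K[2],s[1]*K[1]+K[3])
c=fr['color'][185:240,225:290,::-1];cv2.imwrite('pics/s4.png',cv2.resize(c,None,fx=9,fy=9,interpolation=cv2.INTER_CUBIC))
```

```text
L 200 5 [ 0.4142 -0.0103  0.088 ]
L 202 6 [ 0.4144 -0.0076  0.0802]
L 204 6 [ 0.4139 -0.0087  0.0748]
L 206 6 [ 0.4132 -0.0095  0.0692]
L 208 5 [ 0.4139 -0.01    0.0633]
L 210 6 [ 0.4142 -0.0081  0.0557]
L 212 6 [ 0.4136 -0.0093  0.0503]
L 214 5 [ 0.4144 -0.0107  0.0449]
L 216 5 [ 0.4136 -0.0102  0.0383]
L 218 5 [ 0.4151 -0.0074  0.0297]
L 220 1 [ 0.4173 -0.0099  0.0249]
L 222 2 [0.4324 0.001  0.0094]
L 224 2 [ 0.4327 -0.0081  0.0092]
L 226 1 [ 0.4337 -0.0118  0.0052]
R 200 8 [0.4753 0.0368 0.0534]
R 202 6 [ 0.486  -0.0071  0.0741]
R 204 5 [ 0.4869 -0.0096  0.0694]
R 206 5 [ 0.4865 -0.0111  0.0642]
R 208 5 [ 0.4859 -0.0105  0.0576]
R 210 5 [ 0.4854 -0.0105  0.0514]
R 212 5 [ 0.485  -0.0108  0.0454]
R 214 4 [ 0.4857 -0.0105  0.0387]
R 216 4 [ 0.4852 -0.0107  0.0325]
R 218 2 [ 0.4821 -0.0098  0.0257]
R 220 2 [0.4588 0.0113 0.0065]
R 222 4 [0.4617 0.0008 0.0069]
R 224 4 [ 0.4619 -0.0092  0.0074]
R 226 3 [ 0.4605 -0.0165  0.0063]
(0.42, -0.008, 0.0023) 244.01882616060496 226.4132377431488
(0.42, -0.008, 0.02) 243.27694175636555 221.01832758014748
(0.452, -0.0006, 0.009) 255.8057046831769 221.94005040314173
```

View pics/s4.png

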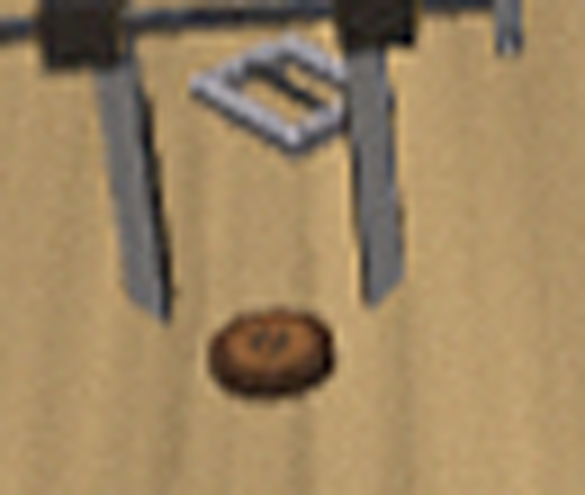

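The fingertips are still about 20 mm above the table, at crop (165,320), although the TCP reading says about 2 mm. I'll lower in small steps and check against vision and force.

Call:
move_arm(
  series=[
    {"slide":[0,0,0.1],"twist":0,"claw":60},
    {"slide":[0,0,0.1],"twist":0,"claw":60},
    {"slide":[0,0,0],"twist":0,"claw":60},
  ],
)

```text
time: 17.73
ee_pos: [0.4512, -0.0004, 0.0116]
tcp_rot: [0.707, 0.707, -0.0, -0.0]
force: [0.2, 0.6, -0.5]
width: 0.0598
grasp_force: 0.0
```

```bash
cat > tip.py <<'E'
from h import *
fr=grab('side')
p=np.nanmedian([cloud(grab('side')) for _ in range(6)],0)
for n,u0,u1 in(('L',232,248),('R',264,282)):
  for v in range(212,236,1):
    q=p[v,u0:u1];q=q[q[:,2]>.004]
    if len(q):print(n,v,len(q),q.mean(0).round(4))
c=fr['color'][185:240,225:290,::-1];cv2.imwrite('pics/s5.png',cv2.resize(c,None,fx=9,fy=9,interpolation=cv2.INTER_CUBIC))
print(monitor.get_obs()['force'])
E
python3 tip.py
```

```text
L 212 6 [ 0.4136 -0.0092  0.0502]
L 213 6 [ 0.4133 -0.0098  0.0475]
L 214 5 [ 0.4142 -0.0096  0.0442]
L 215 5 [ 0.4139 -0.0102  0.0414]
L 216 5 [ 0.4136 -0.0104  0.0384]
L 217 6 [ 0.4142 -0.0078  0.0333]
L 218 6 [ 0.4138 -0.0074  0.0299]
L 219 5 [ 0.4148 -0.0085  0.0273]
L 220 5 [ 0.4145 -0.0085  0.0242]
L 221 5 [ 0.4142 -0.0091  0.0214]
L 222 4 [ 0.4151 -0.0092  0.0181]
L 223 2 [ 0.4172 -0.0079  0.0137]
R 212 5 [ 0.4849 -0.0105  0.0452]
R 213 5 [ 0.487  -0.0025  0.0364]
R 214 5 [ 0.487  -0.0084  0.0372]
R 215 5 [ 0.4867 -0.0088  0.0343]
R 216 5 [ 0.4865 -0.0101  0.032 ]
R 217 5 [ 0.4863 -0.0107  0.0292]
R 218 5 [ 0.486  -0.0108  0.026 ]
R 219 5 [ 0.4858 -0.0103  0.0225]
R 220 5 [ 0.4855 -0.0097  0.0189]
R 221 4 [ 0.484  -0.0109  0.0166]
R 222 3 [ 0.4824 -0.0108  0.0134]
R 223 1 [ 0.4817 -0.0029  0.0045]
[-0.13986116 -0.10502472 -0.29502133]
```

Call:
move_arm(
  series=[
    {"slide":[-0.03,0.01,0.08],"twist":0,"claw":60},
    {"slide":[0,0,0.05],"twist":0,"claw":60},
    {"slide":[0,0,0],"twist":0,"claw":60},
    {"slide":[0,0,0],"twist":0,"claw":30},
    {"slide":[0,0,0],"twist":0,"claw":30},
    {"slide":[0,0,0],"twist":0,"claw":30},
    {"slide":[0,0,0],"twist":0,"claw":30},
    {"slide":[0,0,0],"twist":0,"claw":30},
  ],
)

```text
time: 19.08
ee_pos: [0.4523, -0.0022, 0.0045]
tcp_rot: [0.707, 0.707, 0.0, 0.0]
force: [0.1, -0.2, 1.6]
width: 0.0365
grasp_force: 30.0
```

Gripped. Carry it to the dish.

Call:
move_arm(
  series=[
    {"slide":[0,0,-0.3],"twist":0,"claw":30},
    {"slide":[0,0,-0.4],"twist":0,"claw":30},
    {"slide":[0,0,-0.3],"twist":0,"claw":30},
    {"slide":[-0.3,0.05,0],"twist":0,"claw":30},
    {"slide":[-0.55,0.05,0],"twist":0,"claw":30},
    {"slide":[-0.55,0.05,0],"twist":0,"claw":30},
    {"slide":[-0.55,0.05,0],"twist":0,"claw":30},
    {"slide":[-0.55,0.05,0],"twist":0,"claw":30},
    {"slide":[-0.55,0.05,0],"twist":0,"claw":30},
    {"slide":[-0.55,0.05,0],"twist":0,"claw":30},
    {"slide":[-0.55,0.05,0],"twist":0,"claw":30},
    {"slide":[-0.55,0.07,0],"twist":0,"claw":30},
    {"slide":[-0.55,0.07,0],"twist":0,"claw":30},
    {"slide":[-0.35,0.08,0],"twist":0,"claw":30},
    {"slide":[0,0,0],"twist":0,"claw":30},
    {"slide":[0,0,0.3],"twist":0,"claw":30},
    {"slide":[0,0,0.3],"twist":0,"claw":30},
    {"slide":[0,0,0.2],"twist":0,"claw":30},
    {"slide":[0,0,0],"twist":0,"claw":30},
    {"slide":[0,0,0],"twist":0,"claw":30},
  ],
)

```text
time: 21.58
ee_pos: [0.4895, -0.3383, 0.0168]
tcp_rot: [0.707, 0.707, 0.0, 0.0]
force: [-0.4, 0.4, -0.2]
width: 0.0369
grasp_force: 30.0
```

Call:
move_arm(
  series=[
    {"slide":[0,0,0.1],"twist":0,"claw":30},
    {"slide":[0,0,0],"twist":0,"claw":30},
    {"slide":[0,0,0],"twist":0,"claw":44},
    {"slide":[0,0,0],"twist":0,"claw":52},
    {"slide":[0,0,0],"twist":0,"claw":52},
    {"slide":[0,0,-0.3],"twist":0,"claw":52},
    {"slide":[0,0,-0.4],"twist":0,"claw":52},
    {"slide":[0,0,-0.3],"twist":0,"claw":60},
    {"slide":[0.5,-0.11,0],"twist":0,"claw":60},
    {"slide":[0.5,-0.11,0],"twist":0,"claw":60},
    {"slide":[0.5,-0.11,0],"twist":0,"claw":60},
    {"slide":[0.5,-0.11,0],"twist":0,"claw":60},
    {"slide":[0.5,-0.11,0],"twist":0,"claw":60},
    {"slide":[0.52,-0.12,0],"twist":0,"claw":60},
    {"slide":[0,0,0],"twist":0,"claw":60},
    {"slide":[0,0,0],"twist":0,"claw":60},
  ],
)

```text
time: 23.58
ee_pos: [0.4496, -0.1575, 0.071]
tcp_rot: [0.707, 0.707, 0.0, 0.0]
force: [-0.2, -1.0, -0.0]
width: 0.0598
grasp_force: 0.0
```

Run:
```python
from h import *
f=grab('side')
s=f['color'][190:370,200:360,::-1]
cv2.imwrite('pics/s6.png',cv2.resize(s,None,fx=3,fy=3,interpolation=cv2.INTER_CUBIC))
f=grab('top');p=cloud(f);u,v,r=SE['dish'];r=28
q=p[v-r:v+r,u-r:u+r];c=f['color'][v-r:v+r,u-r:u+r].astype(int)
m=(c[...,0]-c[...,2]>25);t=q[m];print(m.sum(),np.nanmean(t,0),np.nanmin(t,0),np.nanmax(t,0))
```

```text
309 [ 0.50212233 -0.35786428  0.00998438] [ 0.42825497 -0.43899283 -0.00326269] [ 0.55289816 -0.31044553  0.01991982]
```

View pics/s6.png

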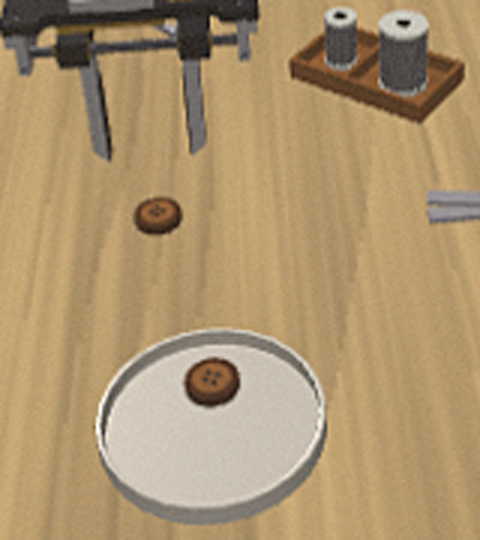

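The first button lies flat in the dish at crop (212,381). The second is at (158,215), under the fingers.

Call:
move_arm(
  series=[
    {"slide":[0,0,0.4],"twist":0,"claw":60},
    {"slide":[0,0,0.4],"twist":0,"claw":60},
    {"slide":[0,0,0.2],"twist":0,"claw":60},
    {"slide":[0,0,0.1],"twist":0,"claw":60},
    {"slide":[0,0,0],"twist":0,"claw":60},
    {"slide":[0,0,0],"twist":0,"claw":30},
    {"slide":[0,0,0],"twist":0,"claw":30},
    {"slide":[0,0,0],"twist":0,"claw":30},
    {"slide":[0,0,0],"twist":0,"claw":30},
    {"slide":[0,0,0],"twist":0,"claw":30},
  ],
)

```text
time: 24.92
ee_pos: [0.4494, -0.157, 0.0048]
tcp_rot: [0.707, 0.707, 0.0, 0.0]
force: [-0.8, 1.0, 6.4]
width: 0.0365
grasp_force: 30.0
```

Call:
move_arm(
  series=[
    {"slide":[0,0,-0.3],"twist":0,"claw":30},
    {"slide":[0,0,-0.4],"twist":0,"claw":30},
    {"slide":[0,0,-0.3],"twist":0,"claw":30},
    {"slide":[-0.3,0.08,0],"twist":0,"claw":30},
    {"slide":[-0.5,0.08,0],"twist":0,"claw":30},
    {"slide":[-0.5,0.08,0],"twist":0,"claw":30},
    {"slide":[-0.5,0.08,0],"twist":0,"claw":30},
    {"slide":[-0.5,0.08,0],"twist":0,"claw":30},
    {"slide":[-0.5,0.08,0],"twist":0,"claw":30},
    {"slide":[-0.5,0.08,0],"twist":0,"claw":30},
    {"slide":[-0.5,0.1,0],"twist":0,"claw":30},
    {"slide":[-0.25,0,0],"twist":0,"claw":30},
    {"slide":[0,0,0],"twist":0,"claw":30},
    {"slide":[0,0,0.3],"twist":0,"claw":30},
    {"slide":[0,0,0.3],"twist":0,"claw":30},
    {"slide":[0,0,0.2],"twist":0,"claw":30},
    {"slide":[0,0,0],"twist":0,"claw":30},
    {"slide":[0,0,0.1],"twist":0,"claw":30},
    {"slide":[0,0,0],"twist":0,"claw":30},
  ],
)

```text
time: 27.3
ee_pos: [0.4886, -0.4, 0.0103]
tcp_rot: [0.707, 0.707, -0.0, -0.0]
force: [0.5, -0.4, -0.7]
width: 0.0363
grasp_force: 30.0
```

Call:
move_arm(
  series=[
    {"slide":[0,0,0],"twist":0,"claw":44},
    {"slide":[0,0,0],"twist":0,"claw":52},
    {"slide":[0,0,0],"twist":0,"claw":52},
    {"slide":[0,0,-0.3],"twist":0,"claw":52},
    {"slide":[0,0,-0.5],"twist":0,"claw":52},
    {"slide":[0,0,-0.5],"twist":0,"claw":60},
    {"slide":[0.57,-0.03,0],"twist":0,"claw":60},
    {"slide":[0.57,-0.03,0],"twist":0,"claw":60},
    {"slide":[0.57,-0.03,0],"twist":0,"claw":60},
    {"slide":[0.57,-0.03,0],"twist":0,"claw":60},
    {"slide":[0.57,-0.03,0],"twist":0,"claw":60},
    {"slide":[0.57,-0.03,0],"twist":0,"claw":60},
    {"slide":[0.57,-0.03,0],"twist":0,"claw":60},
    {"slide":[0.57,-0.03,0],"twist":0,"claw":60},
    {"slide":[0.57,-0.03,0],"twist":0,"claw":60},
    {"slide":[0.57,-0.03,0],"twist":0,"claw":60},
    {"slide":[0,0,0],"twist":0,"claw":60},
    {"slide":[0,0,0],"twist":0,"claw":60},
  ],
)

```text
time: 29.55
ee_pos: [0.4712, -0.0585, 0.0892]
tcp_rot: [0.707, 0.707, 0.0, 0.001]
force: [-0.7, -0.1, -0.1]
width: 0.0601
grasp_force: 0.0
```

Call:
move_arm(
  series=[
    {"slide":[0.58,-0.045,0],"twist":0,"claw":66},
    {"slide":[0.58,-0.045,0],"twist":0,"claw":66},
    {"slide":[0.58,-0.045,0],"twist":0,"claw":66},
    {"slide":[0.58,-0.045,0],"twist":0,"claw":66},
    {"slide":[0.58,-0.045,0],"twist":0,"claw":66},
    {"slide":[0.56,-0.04,0],"twist":0,"claw":66},
    {"slide":[0,0,0],"twist":-0.94,"claw":66},
    {"slide":[0,0,0],"twist":-0.94,"claw":66},
    {"slide":[0,0,0],"twist":-0.94,"claw":66},
    {"slide":[0,0,0],"twist":-0.94,"claw":66},
    {"slide":[0,0,0],"twist":-0.94,"claw":66},
    {"slide":[0,0,0],"twist":-0.94,"claw":66},
    {"slide":[0,0,0],"twist":-0.94,"claw":66},
    {"slide":[0,0,0],"twist":0,"claw":66},
    {"slide":[0,0,0],"twist":0,"claw":66},
  ],
)

```text
time: 31.42
ee_pos: [0.4553, 0.1492, 0.0886]
tcp_rot: [0.428, 0.904, 0.0, 0.0]
force: [-0.0, -0.4, -0.9]
width: 0.0661
grasp_force: 0.0
```

Run:
```python
from h import *
f=grab('side')
a=cv2.resize(f['color'][290:370,225:315,::-1],None,fx=4,fy=4,interpolation=cv2.INTER_CUBIC)
b=cv2.resize(f['color'][140:220,205:295,::-1],None,fx=4,fy=4,interpolation=cv2.INTER_CUBIC)
cv2.imwrite('pics/s7.png',np.hstack([a,b]))
o=monitor.get_obs();M=R.from_quat(o['tcp_rot']).as_matrix();print(o['ee_pos'],np.degrees(np.arctan2(M[1,:2],M[0,:2])))
print('need tool',M.T@(np.array([.4553,.1492,.0045])-o['ee_pos'])/.06)
```

```text
[0.45518766 0.14927348 0.088536  ] [129.31947509  39.31947538]
need tool [-2.04225864e-03  5.67058644e-04  1.40060025e+00]
```

View pics/s7.png

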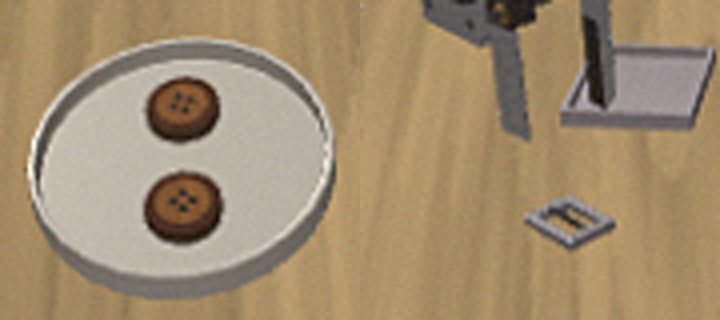

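Both buttons lie flat and apart in the dish, at crop (183,108) and (183,208). The buckle at (570,222) lies below the fingers.

Call:
move_arm(
  series=[
    {"slide":[0,0,0.5],"twist":0,"claw":66},
    {"slide":[0,0,0.5],"twist":0,"claw":66},
    {"slide":[0,0,0.3],"twist":0,"claw":66},
    {"slide":[0,0,0.1],"twist":0,"claw":66},
    {"slide":[0,0,0],"twist":0,"claw":66},
    {"slide":[0,0,0],"twist":0,"claw":36},
    {"slide":[0,0,0],"twist":0,"claw":36},
    {"slide":[0,0,0],"twist":0,"claw":36},
    {"slide":[0,0,0],"twist":0,"claw":36},
    {"slide":[0,0,0],"twist":0,"claw":36},
  ],
)

```text
time: 32.72
ee_pos: [0.4552, 0.1497, 0.0048]
tcp_rot: [0.427, 0.904, 0.0, 0.0]
force: [-1.8, -0.1, 6.0]
width: 0.043
grasp_force: 30.0
```

Run:
```python
from h import *
o=monitor.get_obs();M=R.from_quat(o['tcp_rot']).as_matrix();print(o['ee_pos'])
print('need tool',M.T@(np.array([.512,.3608,.0105])-o['ee_pos'])/.06)
```

```text
[0.4552087  0.14966428 0.00483729]
need tool [ 2.11557373  2.96703364 -0.09343019]
```

Call:
move_arm(
  series=[
    {"slide":[0,0,-0.3],"twist":0,"claw":36},
    {"slide":[0,0,-0.4],"twist":0,"claw":36},
    {"slide":[0,0,-0.3],"twist":0,"claw":36},
    {"slide":[0.2,0.28,0],"twist":0,"claw":36},
    {"slide":[0.32,0.45,0],"twist":0,"claw":36},
    {"slide":[0.32,0.45,0],"twist":0,"claw":36},
    {"slide":[0.32,0.45,0],"twist":0,"claw":36},
    {"slide":[0.32,0.45,0],"twist":0,"claw":36},
    {"slide":[0.32,0.45,0],"twist":0,"claw":36},
    {"slide":[0.32,0.44,0],"twist":0,"claw":36},
    {"slide":[0,0,0],"twist":0,"claw":36},
    {"slide":[0,0,0.3],"twist":0,"claw":36},
    {"slide":[0,0,0.3],"twist":0,"claw":36},
    {"slide":[0,0,0.2],"twist":0,"claw":36},
    {"slide":[0,0,0],"twist":0,"claw":36},
    {"slide":[0,0,0.1],"twist":0,"claw":36},
    {"slide":[0,0,0],"twist":0,"claw":36},
  ],
)

```text
time: 34.85
ee_pos: [0.5118, 0.361, 0.0104]
tcp_rot: [0.427, 0.904, -0.0, -0.0]
force: [-0.5, 0.8, -0.5]
width: 0.0426
grasp_force: 30.0
```

Call:
move_arm(
  series=[
    {"slide":[0,0,0],"twist":0,"claw":50},
    {"slide":[0,0,0],"twist":0,"claw":56},
    {"slide":[0,0,0],"twist":0,"claw":56},
    {"slide":[0,0,-0.3],"twist":0,"claw":56},
    {"slide":[0,0,-0.5],"twist":0,"claw":56},
    {"slide":[0,0,-0.5],"twist":0,"claw":56},
    {"slide":[0,0,-0.5],"twist":0,"claw":56},
    {"slide":[0,0,-0.5],"twist":0,"claw":56},
    {"slide":[0.4,-0.48,0],"twist":0,"claw":56},
    {"slide":[0.4,-0.48,0],"twist":0,"claw":56},
    {"slide":[0.4,-0.48,0],"twist":0,"claw":56},
    {"slide":[0,0,0],"twist":0,"claw":56},
    {"slide":[0,0,0],"twist":0,"claw":56},
  ],
)

```text
time: 36.48
ee_pos: [0.3999, 0.362, 0.1495]
tcp_rot: [0.427, 0.904, 0.001, 0.0]
force: [1.3, -0.5, -0.2]
width: 0.0563
grasp_force: 0.0
```

Run:
```python
from h import *
grab('side','s8.png')
t=grab('top')['color'][60:320,100:540,::-1]
cv2.imwrite('pics/t8.png',cv2.resize(t,None,fx=1.8,fy=1.8,interpolation=cv2.INTER_CUBIC))
```

```text
(no output)
```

View pics/s8.png

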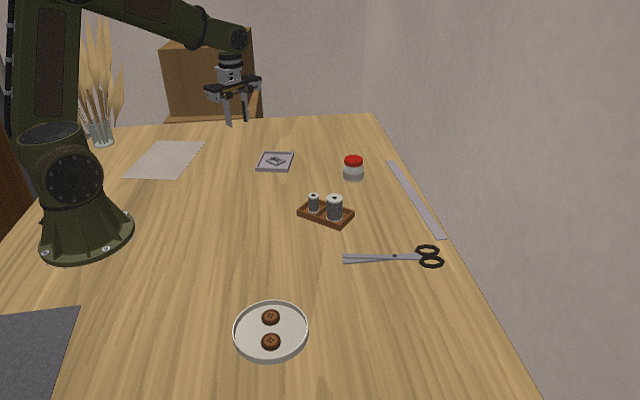

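View pics/t8.png

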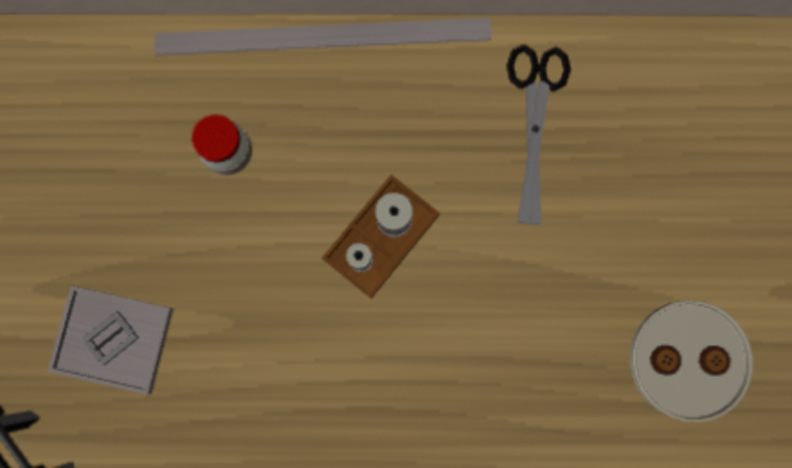

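The final pictures show everything placed. The spools stand in their bays at top crop (394,212) and (359,256), the buttons lie side by side in the dish at (666,360) and (714,360), and the buckle lies flat in the tray at (111,338). The jar and shears haven't moved.

```bash
python3 -c "
from h import *
print(job.close_job())"
```

```text
the job is handed in; nothing more can be done
None
```

The job is done and handed in at about 37 s: both spools stand upright in their bays, both buttons lie flat and apart in the dish, the buckle lies flat in the tray, and the jar and shears were not touched.

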